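# Close up the tester tray on the market stall

## Robot

A 6-joint arm with a two-finger parallel gripper is mounted at the origin on the work surface. World frame = base frame: x ahead of the robot, y to its left, z up, the work surface at z = 0. Lengths are in m, angles in rad, forces in N, time in s.
With the tool pointing down it reaches from about 0.25 to 0.775 m from the base axis. Payload 4 kg.
Tool frame: the origin (TCP) lies midway between the tips of the shut fingers; the grasp point (between the pads) lies 19 mm behind it; z points along the fingers, y is the direction in which the jaws open and shut (so a half turn about z gives the same grasp; the last joint's range is limited). The gripper opens to 94 mm and grips with 3 to 60 N. Pads are 16 mm wide; open, the fingers measure 119 mm over their backs; the gripper's body (75 mm by 177 mm) begins 78 mm behind the grasp point.
Start: joints at [-1.231, 0.087, 1.371, -0, 1.684, -0.103], TCP at [0.236, -0.497, 0.206] pointing down, gripper open.
Joint ranges: [-3.1, 3.1], [-0.76, 2.03], [0.27, 2.55], [-1.08, 4.22], [0.17, 2.65], [-2.57, 2.57]. Speed limits (rad/s): [2.79, 2.79, 3.14, 3.14, 3.14, 3.14].

## Interface

Orientations are given as a unit quaternion [x, y, z, w].
In Python, from plant import monitor, eyes, job gives the robot as it stands.
- The arm moves only by the tool carry_out, never from a script. Its argument "plan" is one flat list of numbers, 4 for each row, row after row: the shift along the tool's x, y, z in cm, then the turn about the tool's z in degrees. A call has 1 to 10 rows; each row shifts and turns the pose as measured when the row begins, along the tool's axes as they then stand; what a row does not reach is not made up. A row lasts 1/10 s, in which the tool goes at most 50 mm and 8.59 degrees, less where a joint would pass 70% of its speed; a pose out of reach is approached as far as the arm can. A call is refused whole if a number of a shift passes 5 or a number of a turn 8.59, either way. A call with a gripper value outside its range is refused whole. "fingers" is the closure in counts, from 0 (fully open) to 255 (shut), set as the call begins (left out, the last holds). The fingers move at their own pace and stop on an object; "grip_force" is the grip in N (left out, the last holds). Time passes only in rows, so rows that do not move let the fingers close. It gives the time, the measured TCP pose, the force and the opening at its end, in the units of the state.
- monitor.get_obs(): the state, without advancing time (a new reading comes with each control period).
- eyes.read_camera(name): name is "scene" or "top" or "wrist"; returns a dict with "frame" (420x560x3 uint8, red, green, blue), "range_z" (420x560 float32, m along the optical axis (not along the pixel's ray), 0 where there is no reading), "vertical_fov" (degrees; the focal length in pixels is half the picture's height over the tangent of half this angle, whatever the lens; pixels are square), "cx", "cy" (the principal point, pixels), "distortion" ([k1, k2, p1, p2, k3] as OpenCV has them; the pictures are not rectified), "world_from_camera" (4x4, takes a point from camera to world coordinates). Camera axes: x right, y down, z forward; pixel columns grow to the right and rows downward; lengths in m; the calibration is good to about 2 mm. A picture is of the moment at which its call begins.
- job.hand_in(): hands the job in, once; it reports no verdict.
Trained networks look in a picture, given as the dict that the camera call returned (one of the last four; its "shot" number tells which), for a name from the list of things; names that differ only in an ending like _2 or _b are one class to them, and where a whole thing is asked for, a point or a joint stands for the part that bears it (a point fixed in the world has none). Each returns a list of dicts, best first, with "score" (0 to 1); they miss things now and then, are a little off and sometimes report something else, mostly with a low value. They report only what shows in the picture. A call takes as long as a camera call. They do not tell look-alikes from the thing itself.
- eyes.find_in(name, picture): "position" ([column, row] in pixels, amid what is visible of it).
- eyes.pinpoint(name, picture): "position" ([column, row] in pixels: a listed point, or the origin of a listed thing).
The state is a dict: "clock": time; "q": joint angles; "joint_velocities": joint speeds; "tau": joint torques, N m; "tcp_pos": TCP position; "eef_rot": TCP orientation; "ft_force": force on the tool from outside, world axes, zero at the start; "moment": the same for the moment, N m; "gripper_width": finger opening in m.
Only numpy, scipy, OpenCV 4.12 (cv2) and the standard library are available. Lean on these libraries where they do the work, as an engineer would, in place of code of your own. Each camera call takes 0.05 s, during which the arm holds its last target.

## Task

Pack up the cosmetics tester on the stall: lay the loose black compact case flat in the empty bay of the wooden tray, then take the cover off the sloping stand and put it on the tray, squarely and fully home so that its edges are flush all round. Set both down gently, do not drop them, let go at the end, and leave the bottle, the jar and the stack of boxes where they are.

Things in the scene. Friction and masses are not known exactly. Their poses are not given: they have to be found in the camera images.
- tray: Open wooden tray fixed to the table, outside 124 mm (its x) by 180 mm (its y) by 50 mm high, walls and floor 5 mm. Origin: centre of the underside, z up. A divider at y = 0 (4 mm thick, top 25 mm above the table) makes two bays: the -y bay holds a low panel of six round colour pans (up to 16 mm above the table), the +y bay is empty. Tray and stand may each be left or right, yaw within 0.35 rad.
- tray_rim (a point): Centre of the tray's open top, in the plane of the rim, 50 mm above the table; axes as the tray's. The cover's origin comes here when the cover is home.
- empty_bay (a point): Centre of the floor of the empty bay (43.5 mm from the tray's centre towards its +y, 5 mm above the table); axes as the tray's. The bay is 114 mm (x) by 83 mm (y), with 45 mm from floor to rim.
- compact: Loose closed compact case, black plastic with a thin steel line round it, 80 mm (its x) by 34 mm (its y) by 28 mm high, 60 to 130 g, lying flat on the table at any yaw within about 0.8 rad of the world x axis. Origin: centre of the underside, z up. It fits the empty bay with its long side along the tray's x.
- cover: Loose wooden cover, 170 to 290 g: plate 124 (its x) x 180 (y) x 6 mm. Origin: centre of the plate's underside; z: normal, to the handle side. A lip 6 mm deep below goes inside the tray's walls: 110 x 166 mm (2 mm play each side), lower half 105 x 161 mm as lead-in. Starts on the stand, tilted 30 degrees about y, its +x long edge low, against the ledge, farthest from the robot. Fits either way round.
- cover_handle (a point): Centre of the bar of the dark steel bridge handle on the cover, 30 mm along the cover's z from its origin; axes as the cover's. The bar runs along y: 90 mm long, 14 mm wide (x), 16 mm high, from 22 to 38 mm above the plate's underside (16 to 32 mm above the plate's top face); open below it except for two legs at y = +-40 mm.
- stand: Sloping aluminium display stand fixed to the table, about 140 mm deep, 200 mm wide (its y), 100 mm high. It faces away from the robot: the board is 30 degrees from horizontal, high on the robot's side and falling along the stand's +x, with an 18 mm ledge square to it along the low edge. Origin: under its centre, on the table, z up. The cover lies on it up to 10 mm off centre along y.
- bottle: Bystander: dark metal bottle, 60 mm across, 190 mm high, upright. Origin: centre of the underside. Leave alone.
- jar: Bystander: white jar with a lid, 64 mm across, 60 mm high. Origin: centre of the underside. Leave alone.
- boxes: Bystander: stack of three flat boxes (one piece), 100 x 70 x 66 mm high. Origin: centre of the underside. Leave alone.
Things that resemble listed ones, but are neither listed nor needed, are in the scene too. What is meant by the compact is not red, and is the smaller of those in its own colour.

How it is judged:
On the way, in this order (a step that is already met when the one before it is completed fails the run):
1. the compact case lies flat in the empty bay, let go (x of compact in the frame of empty_bay between -0.03 and 0.03 m and y of compact in the frame of empty_bay between -0.032 and 0.032 m and z of compact in the frame of empty_bay between -0.004 and 0.004 m and angle between compact's own z axis and vertical below 0.1 rad and linear speed of compact below 0.02 m/s and contact force between the fingers and compact below 0.1 N), for 0.2 s.
2. the cover is home on the tray, let go (horizontal distance between cover and tray_rim below 0.0045 m and z of cover in the frame of tray_rim between -0.002 and 0.002 m and angle between cover's own z axis and vertical below 0.03 rad and angle between the x axis of cover and the x axis of tray, either way round below 0.045 rad and linear speed of cover below 0.01 m/s and contact force between the fingers and cover below 0.1 N), for 0.2 s.
At the end, for the whole second after the job is handed in: Compact flat on the empty bay's floor (height 4 mm, tilt 0.1 rad, centre within 30 mm in x, 32 mm in y of the bay's centre); cover home on the tray: centre within 4.5 mm sideways and 2 mm in height of the rim's centre, level to 0.03 rad, square to 0.045 rad; both at rest and let go (all of step 1 and all of step 2); the robot touches nothing.
It fails at once if the compact was dropped (over 0.8 m/s with no finger on it) (linear speed of compact above 0.8 m/s and contact force between the fingers and compact below 0.05 N).
It fails at once if the cover was dropped (over 0.7 m/s with no finger on it) (linear speed of cover above 0.7 m/s and contact force between the fingers and cover below 0.05 N).
It fails at once if the bottle was disturbed (moved over 20 mm) (distance of bottle from where it was at the start of the episode above 0.02 m).
It fails at once if the jar was disturbed (moved over 20 mm) (distance of jar from where it was at the start of the episode above 0.02 m).
It fails at once if the stack of boxes was disturbed (moved over 20 mm) (distance of boxes from where it was at the start of the episode above 0.02 m).
It also fails if it takes over 58 s, if anything falls off the work surface, if the arm or the gripper's body presses on something with over 40 N, if the wrist force passes 120 N, or if a joint passes its speed limit or range.

## Working session

There is one attempt and no reset: what is moved stays moved. The work goes in short steps, Python scripts to look and compute and a tool call to move; the robot and the scene stay as the last step left them, time stands still between calls to the robot, and variables do not carry over. Pictures are saved under pics/ and viewed, and the job is handed in when it is done.

Besides the shell and the picture viewer there is one more tool, called after "Request:" as name(argument=value, ...) on one line, values as JSON. carry_out: Moves the arm, as the interface text tells. Its arguments: {"type":"object","properties":{"plan":{"type":"array","items":{"type":"number"}},"fingers":{"type":"number"},"grip_force":{"type":"number"}},"required":["plan"]}

```bash
mkdir -p pics; ls
cat > h.py <<'E'
import numpy as np, cv2, pickle
from plant import monitor, eyes, job
def shot(n,save=None):
    d=eyes.read_camera(n)
    if save: cv2.imwrite('pics/'+save,d['frame'][:,:,::-1])
    return d
def K(d):
    f=d['frame'].shape[0]/2/np.tan(np.radians(d['vertical_fov'])/2)
    return np.array([[f,0,d['cx']],[0,f,d['cy']],[0,0,1.]]),np.array(d['distortion'],float)
def rays(d,px):
    k,D=K(d); u=cv2.undistortPoints(np.array(px,float).reshape(-1,1,2),k,D)[:,0]
    return np.c_[u,np.ones(len(u))]
def on_plane(d,px,z):
    r=rays(d,px);T=np.array(d['world_from_camera']);w=r@T[:3,:3].T;o=T[:3,3]
    return o+w*((z-o[2])/w[:,2])[:,None]
def cloud(d):
    h,w=d['range_z'].shape;v,u=np.mgrid[:h,:w]
    r=rays(d,np.c_[u.ravel(),v.ravel()]);z=d['range_z'].ravel()
    T=np.array(d['world_from_camera']);p=(r*z[:,None])@T[:3,:3].T+T[:3,3]
    p[z<=0]=np.nan
    return p.reshape(h,w,3)
def proj(d,P):
    k,D=K(d);T=np.linalg.inv(np.array(d['world_from_camera']))
    return cv2.projectPoints(np.array(P,float).reshape(-1,1,3),cv2.Rodrigues(T[:3,:3])[0],T[:3,3],k,D)[0][:,0]
E
python3 - <<'E'
from h import *
for n in ['scene','top','wrist']:
    d=shot(n,n+'0.png'); pickle.dump(d,open(n+'0.pkl','wb'))
    print(n,d['vertical_fov'],d['distortion'],np.round(d['world_from_camera'],3).tolist())
    for t in ['tray','compact','cover','cover_handle','stand','tray_rim','empty_bay','bottle','jar','boxes']:
        r=eyes.pinpoint(t,d); print(t,[(np.round(x['position']).tolist(),round(x['score'],2)) for x in r[:4]])
print(monitor.get_obs())
E
```

```text
pics
scene 55.918293563447435 [0.02477955 0.         0.         0.         0.        ] [[0.112, 0.752, -0.65, 1.12], [0.994, -0.075, 0.086, -0.081], [0.016, -0.655, -0.755, 0.774], [0.0, 0.0, 0.0, 1.0]]
tray [([179.0, 223.0], 0.78)]
compact [([195.0, 173.0], 0.97), ([313.0, 175.0], 0.79), ([277.0, 199.0], 0.56), ([280.0, 263.0], 0.39)]
cover [([196.0, 223.0], 0.36)]
cover_handle [([403.0, 198.0], 0.73)]
stand [([389.0, 210.0], 0.91), ([197.0, 223.0], 0.62)]
tray_rim [([176.0, 210.0], 0.62)]
empty_bay [([193.0, 222.0], 0.82)]
bottle [([324.0, 310.0], 0.66)]
jar [([281.0, 264.0], 0.78)]
boxes [([263.0, 317.0], 0.62)]
top 53.95467931665904 [-0.09253532  0.          0.          0.          0.        ] [[-0.025, -0.991, 0.128, 0.405], [-1.0, 0.024, -0.013, 0.012], [0.01, -0.128, -0.992, 1.036], [0.0, 0.0, 0.0, 1.0]]
tray [([382.0, 233.0], 0.97)]
compact [([279.0, 250.0], 0.78), ([370.0, 304.0], 0.76), ([239.0, 295.0], 0.65), ([384.0, 231.0], 0.22)]
cover [([251.0, 130.0], 0.73), ([160.0, 218.0], 0.64)]
cover_handle [([156.0, 214.0], 0.8), ([299.0, 132.0], 0.29)]
stand []
tray_rim [([386.0
[... 491 characters left out ...]
ttle []
jar []
boxes []
{'clock': 1.65, 'q': array([-1.23113411e+00,  8.72117939e-02,  1.37070724e+00,  7.54143334e-06,
        1.68359640e+00, -1.03109944e-01]), 'joint_velocities': array([ 0.00124213,  0.00054437, -0.00104768, -0.00046402, -0.00101512,
       -0.00023921]), 'tau': array([ 4.13185235e-04, -3.40030324e+01, -3.02591479e+01,  7.18375063e-02,
        2.36713450e-02,  4.30820435e-06]), 'tcp_pos': array([ 0.23564449, -0.4969821 ,  0.20549575]), 'eef_rot': array([9.75593935e-01, 2.19582498e-01, 8.27617869e-06, 3.78949104e-05]), 'ft_force': array([-0.07821429, -0.41605682,  0.65859754]), 'moment': array([-0.03640345,  0.01121851,  0.02671193]), 'gripper_width': 0.09404005122763098}
```

View pics/scene0.png

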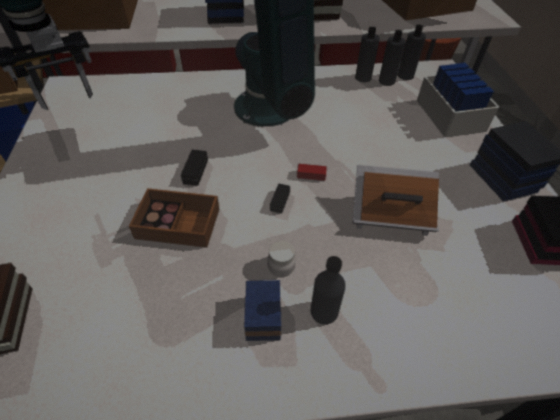

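View pics/top0.png

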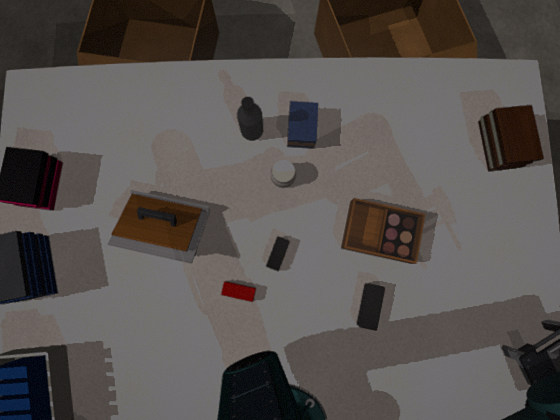

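Run:
```python
from h import *
d=pickle.load(open('top0.pkl','rb'));s=pickle.load(open('scene0.pkl','rb'))
a=cv2.resize(d['frame'][220:340,210:410],None,fx=4,fy=4,interpolation=2)
a=np.clip(a.astype(float)*1.8,0,255).astype(np.uint8)
cv2.imwrite('pics/crop1.png',a[:,:,::-1])
c=cloud(d);cs=cloud(s)
# compact-like: top heights
def rect(c,u0,u1,v0,v1,z0,z1):
    p=c[v0:v1,u0:u1].reshape(-1,3);p=p[(p[:,2]>z0)&(p[:,2]<z1)]
    r=cv2.minAreaRect(p[:,:2].astype(np.float32)*1000)
    return np.round(p.mean(0),4),len(p),r
print('table z',np.nanmedian(c[300:340,300:340,2]),np.nanmedian(cs[300:360,100:200,2]))
print('small',rect(c,262,295,232,275,.02,.04),rect(cs,265,295,180,215,.02,.04))
print('large',rect(c,350,390,278,335,.02,.06))
print('tray',rect(c,335,440,195,270,.043,.06),rect(cs,125,225,185,250,.043,.06))
print('stand/cover z>0.03',rect(c,105,215,185,265,.03,.2))
print('cover_handle',c[214,156],cs[198,403])
```

```text
table z 0.00020803172600236675 -0.0001111221172677701
small (array([0.4256, 0.0036, 0.0279]), 457, ((425.755859375, 3.4225845336914062), (34.13783645629883, 79.5581283569336), 67.58610534667969)) (array([0.4302, 0.0016, 0.0265]), 319, ((427.033447265625, 2.1872940063476562), (33.96620559692383, 81.5097885131836), 68.10124969482422))
large (array([ 0.2932, -0.2184,  0.0369]), 875, ((293.0062255859375, -220.21624755859375), (47.76027297973633, 107.20828247070312), 74.70216369628906))
tray (array([ 0.4751, -0.2605,  0.0494]), 619, ((474.0108947753906, -258.1754150390625), (182.06834411621094, 124.85486602783203), 76.22590637207031)) (array([ 0.4782, -0.2618,  0.0478]), 705, ((473.75164794921875, -257.9405517578125), (181.7772979736328, 128.2640380859375), 75.6995849609375))
stand/cover z>0.03 (array([0.4957, 0.2768, 0.0747]), 4935, ((499.21337890625, 279.443115234375), (202.31785583496094, 141.2403564453125), 76.76055145263672))
cover_handle [0.52123958 0.280416   0.09818295] [0.52637267 0.28301006 0.09200341]
```

View pics/crop1.png

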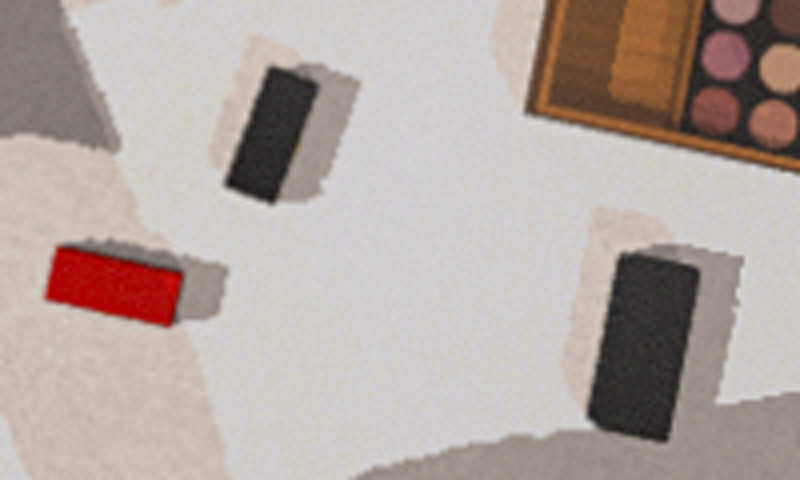

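```bash
cat >> h.py <<'E'
from scipy.spatial.transform import Rotation as Rn
def go(tx,ty,tz,yaw):
    o=monitor.get_obs();R=Rn.from_quat(o['eef_rot']).as_matrix()
    cy=np.degrees(np.arctan2(R[1,0],R[0,0]))
    dl=R.T@(np.array([tx,ty,tz])-o['tcp_pos'])*100
    t=-((yaw-cy+180)%360-180)
    print('t',o['clock'],'tcp',np.round(o['tcp_pos'],4),'yaw',round(cy,2),'z',np.round(R[:,2],4),'w',round(o['gripper_width'],4),'F',np.round(o['ft_force'],1))
    print('tool shift cm',np.round(dl,2),'norm',round(np.linalg.norm(dl),2),'turn',round(t,2))
E
python3 - <<'E'
from h import *
go(.426,.003,.15,-22.4)
E
```

```text
t 1.65 tcp [ 0.2356 -0.497   0.2055] yaw 25.37 z [ 0.e+00 -1.e-04 -1.e+00] w 0.094 F [-0.1 -0.4  0.7]
tool shift cm [ 38.62 -37.02   5.55] norm 53.79 turn 47.77
```

Request:
carry_out(plan=[3.4,-3.3,0.2,0,3.4,-3.3,0.2,0,3.4,-3.3,0.2,0,3.4,-3.3,0.2,0,3.4,-3.3,0.2,0,3.4,-3.3,0.2,0,3.4,-3.3,0.2,0,3.4,-3.3,0.2,0,3.4,-3.3,0.2,0,3.4,-3.3,0.2,0], fingers=80, grip_force=20)

```text
clock: 2.65
tcp_pos: [0.4067, -0.0435, 0.1845]
eef_rot: [0.977, 0.213, 0.003, 0.002]
ft_force: [-0.2, -0.3, 0.4]
gripper_width: 0.0647
```

Request:
carry_out(plan=[0,0,0,8,0,0,0,8,0,0,0,8,0,0,0,8,0,0,0,8,0,0,0,8])

```text
clock: 3.25
tcp_pos: [0.408, -0.0341, 0.1849]
eef_rot: [0.978, -0.21, 0.004, -0.001]
ft_force: [0.1, -0.0, -0.1]
gripper_width: 0.0645
```

Run:
```python
from h import *
go(.426,.003,.12,-22.4)
```

```text
t 3.25 tcp [ 0.408  -0.0341  0.1849] yaw -24.26 z [ 7.9e-03 -2.0e-04 -1.0e+00] w 0.0645 F [ 0.1 -0.  -0.1]
tool shift cm [ 0.07 -4.1   6.5 ] norm 7.69 turn -1.86
```

Request:
carry_out(plan=[0,-2.1,3.3,-1.8,0.0,-2.0,3.2,0,0,0,0,0])

```text
clock: 3.55
tcp_pos: [0.4268, 0.0036, 0.1206]
eef_rot: [0.981, -0.196, 0.007, -0.0]
ft_force: [-1.1, 0.3, -1.3]
gripper_width: 0.0647
```

Run:
```python
from h import *
go(.426,.003,.006,-22.4)
d=shot('wrist','w1.png');c=cloud(d)
o=monitor.get_obs()['tcp_pos']
m=(abs(c[...,2]-.028)<.006)&(np.hypot(c[...,0]-.426,c[...,1]-.003)<.06)
p=c[m];print(len(p),p.mean(0),cv2.minAreaRect(p[:,:2].astype(np.float32)*1000))
```

```text
t 3.55 tcp [0.4268 0.0036 0.1206] yaw -22.65 z [ 0.0138 -0.0019 -0.9999] w 0.0647 F [-1.1  0.3 -1.3]
tool shift cm [-0.21  0.13 11.46] norm 11.46 turn -0.25
4465 [0.42749793 0.00310758 0.02928672] ((425.6707458496094, 3.3472366333007812), (35.07661437988281, 79.65068054199219), 67.52771759033203)
```

View pics/w1.png

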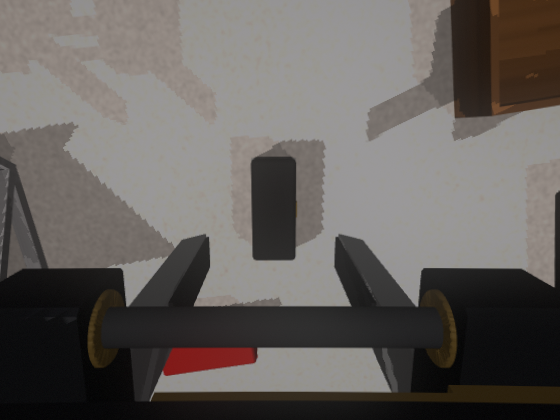

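Request:
carry_out(plan=[-0.1,0.1,3.5,0,-0.1,0,3.5,0,0,0,2.5,0,0,0,1,0,0,0,0,0])

```text
clock: 4.1
tcp_pos: [0.4349, -0.0022, 0.0255]
eef_rot: [0.98, -0.197, 0.018, 0.001]
ft_force: [0.2, -0.0, 0.2]
gripper_width: 0.0641
```

Run:
```python
from h import *
go(.426,.003,.006,-22.4)
```

```text
t 4.1 tcp [ 0.4349 -0.0022  0.0255] yaw -22.72 z [ 0.0348 -0.0084 -0.9994] w 0.0641 F [ 0.2 -0.   0.2]
tool shift cm [-1.09 -0.13  1.91] norm 2.2 turn -0.32
```

Request:
carry_out(plan=[-1,-0.1,0.5,0,-0.3,0,0.5,0,0,0,0.5,0,0,0,0.3,0])

```text
clock: 4.5
tcp_pos: [0.4274, 0.0028, 0.0119]
eef_rot: [0.98, -0.197, 0.023, 0.0]
ft_force: [-0.9, 0.1, -0.1]
gripper_width: 0.0644
```

Run:
```python
from h import *
go(.426,.003,.006,-22.4)
```

```text
t 4.5 tcp [0.4274 0.0028 0.0119] yaw -22.76 z [ 0.0457 -0.0102 -0.9989] w 0.0644 F [-0.9  0.1 -0.1]
tool shift cm [-0.16  0.04  0.59] norm 0.61 turn -0.36
```

Request:
carry_out(plan=[-0.2,0,0.4,0,0,0,0.2,0,0,0,0,0])

```text
clock: 4.8
tcp_pos: [0.426, 0.0037, 0.0056]
eef_rot: [0.98, -0.197, 0.024, 0.0]
ft_force: [1.1, 1.1, -0.1]
gripper_width: 0.0644
```

Request:
carry_out(plan=[0,0,0,0,0,0,0,0,0,0,0,0,0,0,0,0], fingers=255, grip_force=20)

```text
clock: 5.2
tcp_pos: [0.4263, 0.0036, 0.0057]
eef_rot: [0.98, -0.197, 0.024, 0.0]
ft_force: [-0.7, -0.6, -1.1]
gripper_width: 0.0363
```

Run:
```python
from h import *
go(.4845,-.2158,.12,-13.8)
```

```text
t 5.2 tcp [0.4263 0.0036 0.0057] yaw -22.75 z [ 0.0466 -0.0103 -0.9989] w 0.0363 F [-0.7 -0.6 -1.1]
tool shift cm [ 14.37  17.89 -10.92] norm 25.41 turn -8.95
```

Request:
carry_out(plan=[0,0,0,0,0,0,0,0,0,0,-3,0,0,0,-4,0,0,0,-4,0,0,0,0,0])

```text
clock: 5.8
tcp_pos: [0.4186, 0.005, 0.1164]
eef_rot: [0.98, -0.197, 0.02, 0.001]
ft_force: [0.2, -0.2, -0.9]
gripper_width: 0.0339
```

Run:
```python
from h import *
go(.4845,-.2158,.12,-13.8)
```

```text
t 5.8 tcp [0.4186 0.005  0.1164] yaw -22.75 z [ 0.0389 -0.0093 -0.9992] w 0.0339 F [ 0.2 -0.2 -0.9]
tool shift cm [14.62 17.82  0.1 ] norm 23.05 turn -8.95
```

Request:
carry_out(plan=[2.6,3.2,0,0,2.6,3.2,0,0,2.6,3.2,0,0,2.6,3.2,0,0,2.4,3,0,-4,1,1.2,0,-4,0,0,0,0])

```text
clock: 6.5
tcp_pos: [0.4816, -0.2097, 0.1143]
eef_rot: [0.992, -0.123, 0.017, -0.0]
ft_force: [0.1, -0.2, -1.0]
gripper_width: 0.0338
```

Run:
```python
from h import *
go(.4845,-.2158,.08,-13.8)
d=shot('wrist','w2.png');pickle.dump(d,open('w2.pkl','wb'));d=shot('top','t2.png');pickle.dump(d,open('t2.pkl','wb'))
```

```text
t 6.5 tcp [ 0.4816 -0.2097  0.1143] yaw -14.19 z [ 0.0343 -0.004  -0.9994] w 0.0338 F [ 0.1 -0.2 -1. ]
tool shift cm [0.31 0.54 3.44] norm 3.49 turn -0.39
```

View pics/w2.png

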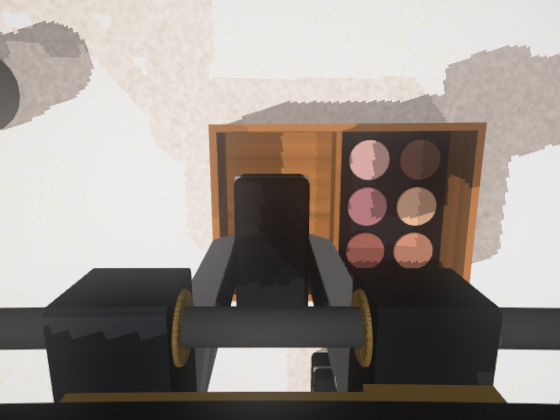

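View pics/t2.png

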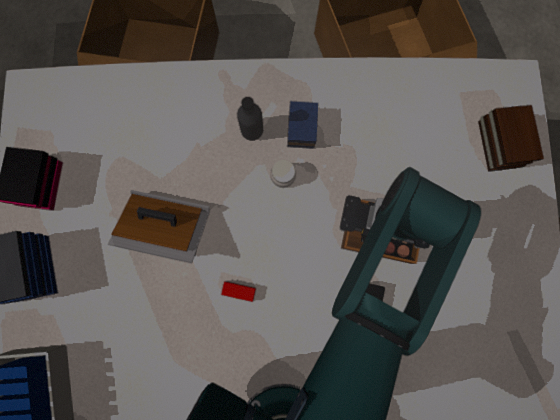

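Request:
carry_out(plan=[0.3,0.5,1.2,-0.4,0,0,2,0,0,0,1,0,0,0,0,0])

```text
clock: 7.0
tcp_pos: [0.4831, -0.2091, 0.0687]
eef_rot: [0.993, -0.118, 0.016, -0.001]
ft_force: [0.5, -0.3, -0.4]
gripper_width: 0.0341
```

Run:
```python
from h import *
go(.4845,-.2158,.0125,-13.8)
c=cloud(pickle.load(open('w2.pkl','rb')));d=pickle.load(open('w2.pkl','rb'))
m=np.zeros(c.shape[:2],bool);m[100:290,200:500]=1
m&=(abs(c[...,2]-.05)<.005)
m[165:,225:350]=0
p=c[m][:,:2]
th=np.radians(-13.8)
from scipy.optimize import least_squares
def f(a):
    q=p-a[:2];cs,sn=np.cos(a[2]),np.sin(a[2]);x=q[:,0]*cs+q[:,1]*sn;y=-q[:,0]*sn+q[:,1]*cs
    dx=abs(abs(x)-59.5e-3);dy=abs(abs(y)-87.5e-3)
    return np.minimum(np.maximum(dx-.0025,0),np.maximum(dy-.0025,0))*1000+0.05*np.minimum(dx,dy)*1000
r=least_squares(f,[.474,-.258,th],loss='soft_l1',x_scale=[.01,.01,.05]);print(len(p),r.x,np.degrees(r.x[2]),r.cost/len(p))
```

```text
t 7.0 tcp [ 0.4831 -0.2091  0.0687] yaw -13.55 z [ 0.0323 -0.0011 -0.9995] w 0.0341 F [ 0.5 -0.3 -0.4]
tool shift cm [0.11 0.65 5.63] norm 5.67 turn 0.25
4957 [ 0.47402167 -0.25674959 -0.24377466] -13.967259342835264 0.008524948690260114
```

Request:
carry_out(plan=[0.1,0.6,0.5,0,0,0.2,2,0,0,0,1,0,0,0,0,0])

```text
clock: 7.4
tcp_pos: [0.4845, -0.2176, 0.0341]
eef_rot: [0.993, -0.117, 0.018, -0.0]
ft_force: [0.5, 1.6, -0.5]
gripper_width: 0.0337
```

Run:
```python
from h import *
go(.4845,-.2150,.0125,-13.9)
```

```text
t 7.4 tcp [ 0.4845 -0.2176  0.0341] yaw -13.44 z [ 0.0353 -0.0033 -0.9994] w 0.0337 F [ 0.5  1.6 -0.5]
tool shift cm [-0.13 -0.24  2.15] norm 2.17 turn 0.46
```

Request:
carry_out(plan=[-0.1,-0.2,0.8,0,0,0,0.7,0,0,0,0.3,0,0,0,0,0])

```text
clock: 7.8
tcp_pos: [0.4859, -0.216, 0.0166]
eef_rot: [0.993, -0.117, 0.019, 0.0]
ft_force: [-0.9, 0.9, -1.3]
gripper_width: 0.0337
```

Run:
```python
from h import *
go(.4845,-.2150,.0125,-13.9)
```

```text
t 7.8 tcp [ 0.4859 -0.216   0.0166] yaw -13.43 z [ 0.0383 -0.0051 -0.9993] w 0.0337 F [-0.9  0.9 -1.3]
tool shift cm [-0.18 -0.06  0.41] norm 0.45 turn 0.47
```

Request:
carry_out(plan=[-0.1,0,0.3,0,0,0,0.2,0,0,0,0.1,0,0,0,0,0])

```text
clock: 8.2
tcp_pos: [0.4858, -0.2162, 0.0111]
eef_rot: [0.993, -0.117, 0.02, 0.001]
ft_force: [0.3, 0.8, -1.0]
gripper_width: 0.0339
```

Run:
```python
from h import *
go(.4845,-.2150,.0115,-13.9)
```

```text
t 8.2 tcp [ 0.4858 -0.2162  0.0111] yaw -13.42 z [ 0.04   -0.0061 -0.9992] w 0.0339 F [ 0.3  0.8 -1. ]
tool shift cm [-0.15 -0.08 -0.04] norm 0.18 turn 0.48
```

Request:
carry_out(plan=[0,0,0,0,0,0,0,0,0,0,0,0], fingers=130)

```text
clock: 8.5
tcp_pos: [0.4866, -0.2167, 0.0122]
eef_rot: [0.993, -0.117, 0.021, 0.001]
ft_force: [1.0, 0.3, -0.0]
gripper_width: 0.0459
```

Request:
carry_out(plan=[0,0,-2,0,0,0,-4,0,0,0,-5,0,0,0,-5,0,0,0,-4,0,0,0,0,0])

```text
clock: 9.1
tcp_pos: [0.4769, -0.2146, 0.2182]
eef_rot: [0.993, -0.117, 0.019, 0.0]
ft_force: [0.9, -0.7, 0.4]
gripper_width: 0.0459
```

Run:
```python
from h import *
# stand pose, cover handle from initial
d=pickle.load(open('top0.pkl','rb'));s=pickle.load(open('scene0.pkl','rb'))
w=shot('wrist','w3.png');c=cloud(w)
m=(abs(c[...,2]-.033)<.004)&(np.hypot(c[...,0]-.4845,c[...,1]+.215)<.05)
p=c[m];print(len(p),p.mean(0),cv2.minAreaRect(p[:,:2].astype(np.float32)*1000))
# fit the cover plate plane in both
for n,dd,(u0,u1,v0,v1) in (('top',d,(105,215,185,265)),('scene',s,(350,445,160,235))):
    cc=cloud(dd)[v0:v1,u0:u1].reshape(-1,3);col=dd['frame'][v0:v1,u0:u1].reshape(-1,3).astype(int)
    wood=(col[:,0]>col[:,2]*1.6)&(cc[:,2]>.02);dark=(col.max(1)<75)&(cc[:,2]>.05)
    P=cc[wood];ctr=np.median(P,0);
    for _ in range(3):
        U,S,V=np.linalg.svd(P-P.mean(0),full_matrices=False);nn=V[2]*np.sign(V[2][2]);P=P[abs((P-P.mean(0))@nn)<.003]
    print(n,len(P),'n',nn,'tilt',np.degrees(np.arccos(nn[2])),'az',np.degrees(np.arctan2(nn[1],nn[0])))
    ex=np.array([nn[0],nn[1],0]);ex/=np.linalg.norm(ex);ey=np.cross([0,0,1],ex);ax=np.cross(ey,nn)
    m0=P.mean(0);q=np.c_[(P-m0)@ax,(P-m0)@ey]
    r=cv2.minAreaRect((q*1000).astype(np.float32));print(r)
    C=m0+ax*r[0][0]/1000+ey*r[0][1]/1000
    print('plate top centre',C,'handle',C+nn*.024,'tray-ish axes ey',ey)
    hgt=(cc-m0)@nn;D=cc[(hgt>.02)&(hgt<.045)]
    print('bar top',len(D),D.mean(0),'n h',np.median((D-m0)@nn),cv2.minAreaRect((np.c_[(D-m0)@ax,(D-m0)@ey]*1000).astype(np.float32)))
go(.5,.28,.25,-13.2+90)
```

```text
2639 [ 0.48654441 -0.21480137  0.03431926] ((488.14215087890625, -202.52310180664062), (59.1776237487793, 78.86192321777344), 77.10633087158203)
top 2753 n [ 0.49093495 -0.11630725  0.86339765] tilt 30.29976200320858 az -13.328198410204882
((4.954139709472656, 2.0001754760742188), (180.37408447265625, 124.68666076660156), 89.90670013427734)
plate top centre [0.50939904 0.28526623 0.06920193] handle [0.52118147 0.28247485 0.08992347] tray-ish axes ey [ 0.23052866  0.97306553 -0.        ]
bar top 295 [0.5207382  0.28089492 0.09626691] n h 0.030931299521852206 ((3.60038423538208, 1.1265907287597656), (89.91419982910156, 16.22532844543457), 89.37335968017578)
scene 2990 n [ 0.48570443 -0.11407683  0.86664738] tilt 29.92864942149162 az -13.217428192204352
((-1.3220252990722656, -0.040496826171875), (178.03636169433594, 119.9217529296875), 89.77133178710938)
plate top centre [0.50793287 0.28691131 0.06875352] handle [0.51958977 0.28417347 0.08955306] tray-ish axes ey [ 0.228647   0.9735094 -0.       ]
bar top 265 [0.52536297 0.28233266 0.09386533] n h 0.03136999187186549 ((0.9843673706054688, -0.3014984130859375), (88.98738098144531, 14.775046348571777), 89.39227294921875)
t 9.15 tcp [ 0.4759 -0.214   0.2153] yaw -13.43 z [ 0.0346 -0.0028 -0.9994] w 0.0459 F [ 0.3 -0.   1.3]
tool shift cm [ -9.01 -48.63  -3.53] norm 49.58 turn -90.23
```

View pics/w3.png

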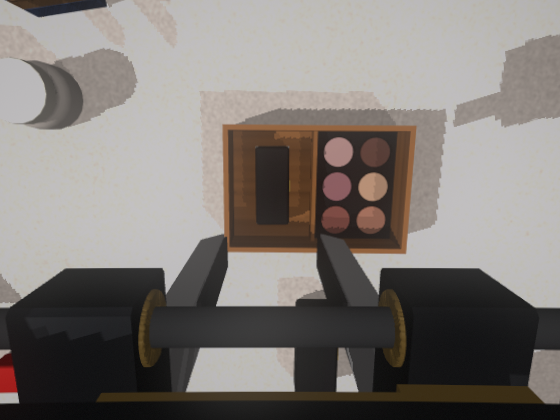

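Request:
carry_out(plan=[-0.9,-4.8,-0.5,0,-0.9,-4.8,-0.5,0,-0.9,-4.8,-0.5,0,-0.9,-4.8,-0.5,0,-0.9,-4.8,-0.5,0,-0.9,-4.8,-0.5,0,-0.9,-4.8,-0.5,0,-0.9,-4.8,-0.5,0,-0.9,-4.8,0,0,-0.9,-4.8,0,0], fingers=160)

```text
clock: 10.15
tcp_pos: [0.4958, 0.2806, 0.2363]
eef_rot: [0.992, -0.124, 0.004, 0.002]
ft_force: [0.5, -0.2, 0.4]
gripper_width: 0.0352
```

Request:
carry_out(plan=[0,0,0,-8.5,0,0,0,-8.5,0,0,0,-8.5,0,0,0,-8.5,0,0,0,-8.5,0,0,0,-8.5,0,0,0,-8.5,0,0,0,-8.5,0,0,0,-8.5,0,0,0,-8.5])

```text
clock: 11.15
tcp_pos: [0.486, 0.2865, 0.2085]
eef_rot: [0.809, 0.587, -0.018, -0.0]
ft_force: [-0.6, -0.4, 0.6]
gripper_width: 0.0352
```

Run:
```python
from h import *
go(.5205,.283,.2,76.75)
```

```text
t 11.15 tcp [0.486  0.2865 0.2085] yaw 71.9 z [-0.0303 -0.0211 -0.9993] w 0.0352 F [-0.6 -0.4  0.6]
tool shift cm [0.77 3.41 0.75] norm 3.57 turn -4.85
```

Request:
carry_out(plan=[0.4,1.7,0.3,-2.5,0.4,1.7,0.3,-2.3,0,0,0,0])

```text
clock: 11.45
tcp_pos: [0.5186, 0.2834, 0.1943]
eef_rot: [0.782, 0.623, -0.024, -0.003]
ft_force: [-0.0, -0.4, 1.2]
gripper_width: 0.0349
```

Run:
```python
from h import *
go(.5205,.283,.15,76.75)
w=shot('wrist','w4.png');pickle.dump(w,open('w4.pkl','wb'));c=cloud(w)
nn=np.array([.4885,-.1150,.865]);nn/=np.linalg.norm(nn);ey=np.array([.2295,.9733,0]);ax=np.cross(ey,nn)
H=np.array([.5205,.283,.0897]);q=c-H
a=np.stack([q@ax,q@ey,q@nn],-1)
m=(abs(a[...,0])<.03)&(abs(a[...,1])<.06)&(abs(a[...,2]-.008)<.005)
p=a[m];print(m.sum(),p.mean(0),p.min(0),p.max(0),np.percentile(p,[2,98],axis=0),cv2.minAreaRect((p[:,:2]*1000).astype(np.float32)))
m=(abs(a[...,0])<.06)&(abs(a[...,1])<.088)&(abs(a[...,2]+.024)<.006)
print('plate',m.sum(),np.median(a[m],0))
```

```text
t 11.45 tcp [0.5186 0.2834 0.1943] yaw 77.1 z [-0.0405 -0.0254 -0.9989] w 0.0349 F [-0.  -0.4  1.2]
tool shift cm [0.16 0.35 4.42] norm 4.44 turn 0.35
2060 [-0.00279106  0.00308736  0.00840385] [-0.00905106 -0.04408904  0.00306498] [0.00612001 0.04565398 0.01108582] [[-0.00835351 -0.04140946  0.00358401]
 [ 0.00487102  0.04420256  0.01019682]] ((-1.5496511459350586, 0.7851142883300781), (15.088074684143066, 89.75999450683594), 0.2818540036678314)
plate 20428 [-0.01102504  0.02380479 -0.0229226 ]
```

View pics/w4.png

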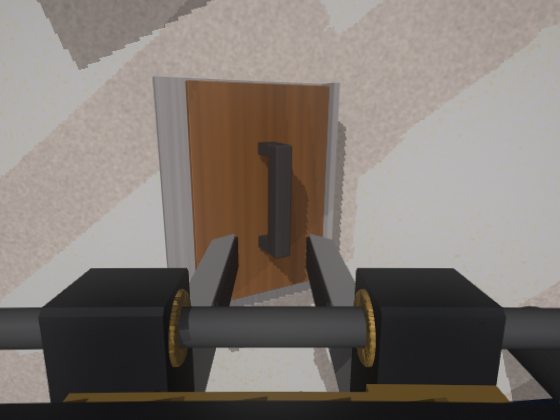

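Request:
carry_out(plan=[0.1,0.3,2.5,0,0.1,0.1,2.5,0,0,0,0,0], fingers=177)

```text
clock: 11.8
tcp_pos: [0.5175, 0.2834, 0.1417]
eef_rot: [0.783, 0.622, -0.026, -0.004]
ft_force: [0.0, 0.1, -0.9]
gripper_width: 0.0286
```

Run:
```python
from h import *
go(.519,.283,.0805,76.75)
```

```text
t 11.8 tcp [0.5175 0.2834 0.1417] yaw 76.98 z [-0.0446 -0.0259 -0.9987] w 0.0286 F [ 0.   0.1 -0.9]
tool shift cm [0.21 0.39 6.11] norm 6.12 turn 0.23
```

Request:
carry_out(plan=[0.2,0.4,2.2,0,0.1,0.1,2,0,0,0,0.8,0,0,0,0,0])

```text
clock: 12.2
tcp_pos: [0.5194, 0.2849, 0.0934]
eef_rot: [0.783, 0.622, -0.025, -0.004]
ft_force: [-0.1, -0.5, -0.2]
gripper_width: 0.0288
```

Run:
```python
from h import *
go(.519,.283,.0805,76.75)
shot('wrist','w5.png')
```

```text
t 12.2 tcp [0.5194 0.2849 0.0934] yaw 76.93 z [-0.0432 -0.0247 -0.9988] w 0.0288 F [-0.1 -0.5 -0.2]
tool shift cm [-0.15  0.05  1.29] norm 1.3 turn 0.18
```

View pics/w5.png

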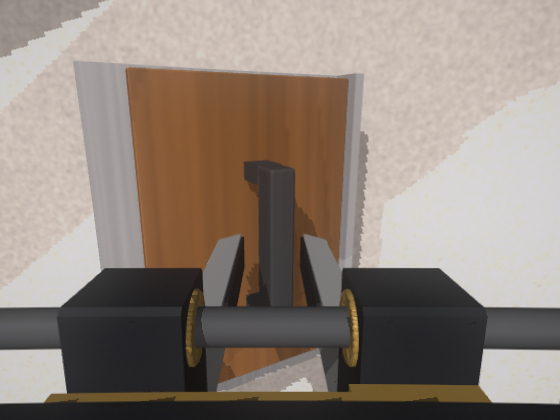

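Request:
carry_out(plan=[-0.1,0.2,0.7,0,0,0,0.5,0,0,0,0.1,0,0,0,0,0])

```text
clock: 12.65
tcp_pos: [0.5231, 0.2842, 0.0846]
eef_rot: [0.783, 0.622, -0.021, -0.003]
ft_force: [-0.1, -0.8, -0.3]
gripper_width: 0.0286
```

Run:
```python
from h import *
go(.519,.283,.0805,76.75)
```

```text
t 12.65 tcp [0.5231 0.2842 0.0846] yaw 76.92 z [-0.0355 -0.0213 -0.9991] w 0.0286 F [-0.1 -0.8 -0.3]
tool shift cm [-0.2  -0.35  0.43] norm 0.59 turn 0.17
```

Request:
carry_out(plan=[-0.2,-0.2,0.3,0,0,0,0.1,0,0,0,0,0])

```text
clock: 12.95
tcp_pos: [0.5206, 0.2826, 0.0811]
eef_rot: [0.783, 0.622, -0.02, -0.003]
ft_force: [-0.1, 0.9, 0.2]
gripper_width: 0.0288
```

Run:
```python
from h import *
go(.5205,.283,.0805,76.75)
```

```text
t 12.95 tcp [0.5206 0.2826 0.0811] yaw 76.91 z [-0.0346 -0.0209 -0.9992] w 0.0288 F [-0.1  0.9  0.2]
tool shift cm [ 0.04 -0.02  0.06] norm 0.07 turn 0.16
```

Request:
carry_out(plan=[0,0,0,0,0,0,0,0,0,0,0,0,0,0,0,0,0,0,0,0], fingers=255, grip_force=25)

```text
clock: 13.45
tcp_pos: [0.5205, 0.2826, 0.0811]
eef_rot: [0.783, 0.622, -0.02, -0.003]
ft_force: [0.2, -0.4, 0.5]
gripper_width: 0.0183
```

Run:
```python
from h import *
go(.5205,.283,.16,76.75)
shot('wrist','w6.png')
```

```text
t 13.45 tcp [0.5205 0.2826 0.0811] yaw 76.9 z [-0.0351 -0.0208 -0.9992] w 0.0183 F [ 0.2 -0.4  0.5]
tool shift cm [-0.18 -0.24 -7.88] norm 7.89 turn 0.15
```

View pics/w6.png

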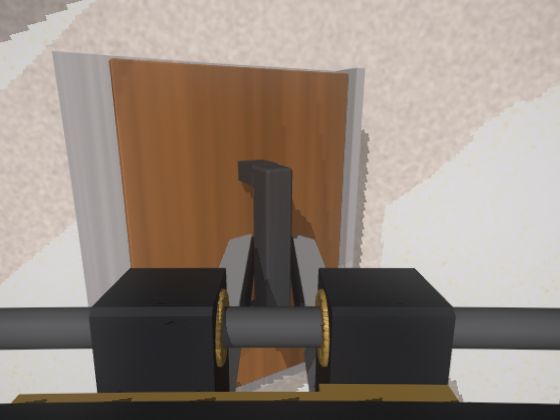

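Request:
carry_out(plan=[0,0,0,0,0,0,0,0,0,0,0,0])

```text
clock: 13.8
tcp_pos: [0.5205, 0.2826, 0.0811]
eef_rot: [0.783, 0.622, -0.02, -0.003]
ft_force: [0.1, 0.3, 0.3]
gripper_width: 0.0179
```

Request:
carry_out(plan=[0,0,-0.5,0,0,0,-0.5,0,0,0,-1,0,0,0,-1,0,0,0,0,0])

```text
clock: 14.3
tcp_pos: [0.5209, 0.283, 0.1119]
eef_rot: [0.783, 0.622, -0.022, -0.003]
ft_force: [0.9, 0.5, -3.1]
gripper_width: 0.0176
```

Run:
```python
from h import *
go(.5205,.283,.16,76.75)
shot('wrist','w7.png')
shot('scene','s7.png')
```

```text
t 14.3 tcp [0.5209 0.283  0.1119] yaw 76.91 z [-0.0375 -0.0221 -0.9991] w 0.0176 F [ 0.9  0.5 -3.1]
tool shift cm [-0.15 -0.19 -4.8 ] norm 4.81 turn 0.16
```

View pics/w7.png

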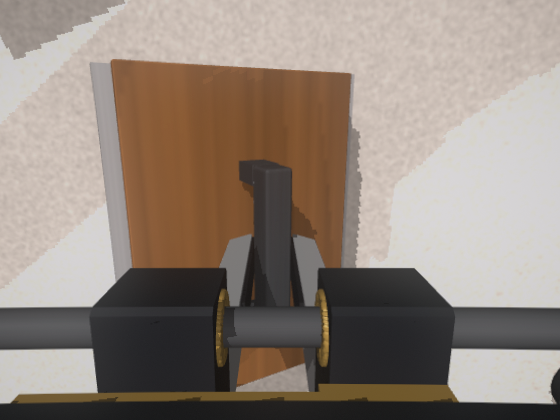

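View pics/s7.png

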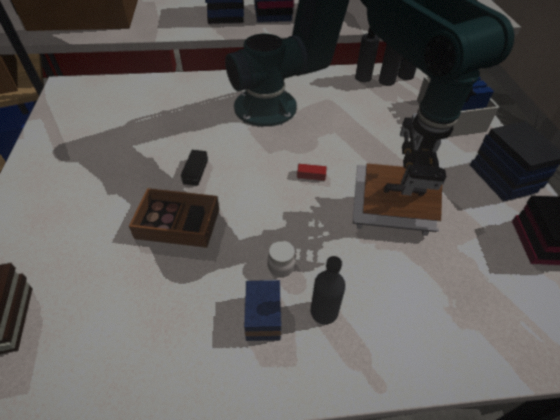

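Request:
carry_out(plan=[0,0,-3,0,0,0,-3,0,0,0,-2,0,0,0,0,0])

```text
clock: 14.8
tcp_pos: [0.5215, 0.2836, 0.1889]
eef_rot: [0.783, 0.622, -0.027, -0.004]
ft_force: [-0.6, 0.2, -1.7]
gripper_width: 0.0178
```

```bash
cat >> h.py <<'E'
def wood(c,d,zmin=.06,rad=.13):
    o=monitor.get_obs()['tcp_pos'];col=d['frame'].astype(int)
    m=(col[...,0]>col[...,2]*1.5)&(c[...,2]>zmin)&(np.hypot(c[...,0]-o[0],c[...,1]-o[1])<rad)&(c[...,2]<o[2]+.03)
    P=c[m]
    for _ in range(5):
        m0=np.median(P,0) if _==0 else P.mean(0)
        V=np.linalg.svd(P-P.mean(0),full_matrices=False)[2];nn=V[2]*np.sign(V[2][2]);P=P[abs((P-P.mean(0))@nn)<(.006 if _<2 else .003)]
    return P,nn
def cov(c,d,**k):
    P,nn=wood(c,d,**k)
    print('wood',len(P),'n',np.round(nn,4),'tilt deg',round(np.degrees(np.arccos(nn[2])),2))
    return P,nn
E
python3 - <<'E'
from h import *
go(.474,-.257,.18,76.0)
w=shot('wrist','w8.png');P,n=cov(cloud(w),w)
s=shot('scene','s8.png');P2,n2=cov(cloud(s),s)
E
```

```text
t 14.8 tcp [0.5215 0.2836 0.1889] yaw 76.93 z [-0.047  -0.0263 -0.9985] w 0.0178 F [-0.6  0.2 -1.7]
tool shift cm [-53.67   7.71   2.54] norm 54.28 turn 0.93
wood 40740 n [ 0.4636 -0.1034  0.88  ] tilt deg 28.36
wood 3002 n [ 0.4636 -0.1012  0.8803] tilt deg 28.33
```

View pics/w8.png

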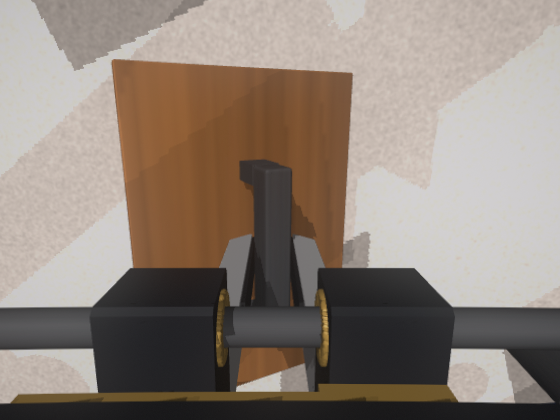

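Run:
```python
from h import *
d=pickle.load(open('top0.pkl','rb'));c=cloud(d)
m=(c[...,2]>.012)&(c[...,0]>.2)&(c[...,0]<.8)&(abs(c[...,1])<.35)
n,l,st,ce=cv2.connectedComponentsWithStats(m.astype(np.uint8))
for i in range(1,n):
    if st[i,4]>60:
        p=c[l==i];print(st[i,:4],np.round(np.nanmin(p,0),3),np.round(np.nanmax(p,0),3))
```

```text
[237  97  26  43] [0.718 0.033 0.012] [0.772 0.09  0.193]
[287 100  31  48] [ 0.694 -0.104  0.013] [ 0.8   -0.027  0.072]
[270 160  26  28] [ 0.592 -0.046  0.012] [0.651 0.016 0.066]
[126 191  84  72] [0.41  0.166 0.025] [0.587 0.35  0.104]
[342 198  81  66] [ 0.393 -0.35   0.012] [ 0.556 -0.156  0.055]
[265 237  25  35] [ 0.384 -0.027  0.018] [0.466 0.034 0.034]
[221 281  35  21] [0.313 0.059 0.014] [0.363 0.142 0.033]
[356 283  29  48] [ 0.236 -0.252  0.012] [ 0.349 -0.185  0.043]
[231 351  72  69] [ 0.2   -0.018  0.105] [0.228 0.088 0.556]
[502 376  58  44] [ 0.2   -0.35   0.491] [ 0.244 -0.264  0.572]
```

Run:
```python
from h import *
go(.47,.005,.15,76.5)
```

```text
t 14.9 tcp [0.5199 0.2829 0.1853] yaw 76.94 z [-0.0526 -0.0288 -0.9982] w 0.0177 F [ 0.4  0.3 -4.1]
tool shift cm [-28.04   1.62   4.59] norm 28.46 turn 0.44
```

Request:
carry_out(plan=[-3.5,0.2,0,0,-3.5,0.2,0,0,-3.5,0.2,0,0,-3.5,0.2,0,0,-3.5,0.2,0,0,-3.5,0.2,0,0,-3.5,0.2,0,0,-2,0.2,0,0,0,0,0,0])

```text
clock: 15.8
tcp_pos: [0.464, 0.0119, 0.1739]
eef_rot: [0.781, 0.623, -0.045, -0.014]
ft_force: [-0.0, 0.4, -2.5]
gripper_width: 0.0174
```

Run:
```python
from h import *
go(.47,.005,.065,76.5)
```

```text
t 15.8 tcp [0.464  0.0119 0.1739] yaw 77.23 z [-0.087  -0.0336 -0.9956] w 0.0174 F [-0.   0.4 -2.5]
tool shift cm [ 0.03  1.58 10.82] norm 10.93 turn 0.73
```

Request:
carry_out(plan=[0,1.2,2,0,0,0.5,3,0,0,0.3,3,0,0,0,1,0,0,0,0,0])

```text
clock: 16.3
tcp_pos: [0.4726, 0.0077, 0.0744]
eef_rot: [0.781, 0.623, -0.046, -0.018]
ft_force: [0.1, 0.1, -2.5]
gripper_width: 0.0173
```

Run:
```python
from h import *
go(.47,.005,.065,76.5)
print(np.round(monitor.get_obs()['q'],3))
```

```text
t 16.3 tcp [0.4726 0.0077 0.0744] yaw 77.26 z [-0.0947 -0.0291 -0.9951] w 0.0173 F [ 0.1  0.1 -2.5]
tool shift cm [-0.27 -0.11  0.96] norm 1.01 turn 0.76
[-0.077  0.056  1.672 -0.036  1.506  0.152]
```

Request:
carry_out(plan=[0,0,1,0,0,0,0.8,0,0,0,0.6,0,0,0,0.5,0,0,0,0,0], grip_force=10)

```text
clock: 16.8
tcp_pos: [0.4719, 0.008, 0.0463]
eef_rot: [0.78, 0.623, -0.044, -0.016]
ft_force: [0.2, 0.0, -2.5]
gripper_width: 0.0138
```

Run:
```python
from h import *
go(.47,.005,.027,76.5)
w=shot('scene','s9.png');P,n=cov(cloud(w),w,zmin=.015)
```

```text
t 16.8 tcp [0.4719 0.008  0.0463] yaw 77.34 z [-0.0889 -0.029  -0.9956] w 0.0138 F [ 0.2  0.  -2.5]
tool shift cm [-0.24  0.03  1.95] norm 1.96 turn 0.84
wood 2083 n [0.0771 0.0027 0.997 ] tilt deg 4.42
```

Request:
carry_out(plan=[0,0,-2.5,0,0,0,-3,0,0,0,-3,0,0,0,-2,0,0,0,0,0], grip_force=20)

```text
clock: 17.35
tcp_pos: [0.4821, 0.0109, 0.1562]
eef_rot: [0.781, 0.623, -0.043, -0.016]
ft_force: [1.2, 1.5, -3.5]
gripper_width: 0.0137
```

Run:
```python
from h import *
go(.474,-.257,.16,76.0)
print(np.round(monitor.get_obs()['q'],3))
```

```text
t 17.35 tcp [0.4821 0.0109 0.1562] yaw 77.3 z [-0.0867 -0.029  -0.9958] w 0.0137 F [ 1.2  1.5 -3.5]
tool shift cm [-26.3    5.15   0.47] norm 26.8 turn 1.3
[-0.07   0.02   1.541 -0.035  1.664  0.152]
```

Request:
carry_out(plan=[0,0,0,8,0,0,0,8,0,0,0,8])

```text
clock: 17.65
tcp_pos: [0.4821, 0.0108, 0.1554]
eef_rot: [0.897, 0.44, -0.045, -0.006]
ft_force: [0.5, -0.5, -2.9]
gripper_width: 0.0133
```

Run:
```python
from h import *
go(.474,-.257,.16,76.0)
print(np.round(monitor.get_obs()['q'],3))
```

```text
t 17.65 tcp [0.4821 0.0108 0.1554] yaw 52.41 z [-0.0856 -0.0291 -0.9959] w 0.0133 F [ 0.5 -0.5 -2.9]
tool shift cm [-21.68  15.73   0.39] norm 26.79 turn -23.59
[-0.07   0.02   1.544 -0.035  1.662  0.586]
```

Request:
carry_out(plan=[0,0,0,-8,0,0,0,-8,0,0,0,-8])

```text
clock: 17.95
tcp_pos: [0.4805, 0.0106, 0.1518]
eef_rot: [0.782, 0.621, -0.044, -0.017]
ft_force: [0.5, 0.4, -2.9]
gripper_width: 0.014
```

Run:
```python
from h import *
go(.474,-.257,.16,76.0)
print(np.round(monitor.get_obs()['q'],3))
```

```text
t 17.95 tcp [0.4805 0.0106 0.1518] yaw 77.0 z [-0.0898 -0.0288 -0.9955] w 0.014 F [ 0.5  0.4 -2.9]
tool shift cm [-2.623e+01  5.410e+00  2.000e-02] norm 26.78 turn 1.0
[-0.07   0.021  1.55  -0.035  1.659  0.157]
```

Request:
carry_out(plan=[-4.2,0.9,-0.2,0,-4.2,0.9,-0.2,0,-4.2,0.9,-0.2,0,-4.2,0.9,-0.2,0,-4.2,0.9,-0.2,0,-3.5,0.7,-0.2,0.5,0,0,0,0])

```text
clock: 18.65
tcp_pos: [0.4748, -0.2458, 0.1616]
eef_rot: [0.782, 0.621, -0.047, -0.021]
ft_force: [-0.2, -0.4, -2.3]
gripper_width: 0.0137
```

Run:
```python
from h import *
go(.473,-.257,.13,76.0)
print(np.round(monitor.get_obs()['q'],3))
```

```text
t 18.65 tcp [ 0.4748 -0.2458  0.1616] yaw 77.02 z [-0.0991 -0.0246 -0.9948] w 0.0137 F [-0.2 -0.4 -2.3]
tool shift cm [-0.98  0.37  3.19] norm 3.36 turn 1.02
[-0.536  0.127  1.417 -0.072  1.67  -0.312]
```

Request:
carry_out(plan=[-1,0.3,1.5,1,0,0.1,1.5,0,0,0,0,0])

```text
clock: 18.95
tcp_pos: [0.4721, -0.257, 0.128]
eef_rot: [0.788, 0.613, -0.047, -0.023]
ft_force: [-0.1, 0.2, -3.3]
gripper_width: 0.0139
```

Run:
```python
from h import *
go(.473,-.257,.12,76.0)
t=shot('wrist','w10.png');pickle.dump(t,open('w10.pkl','wb'));P,n=cov(cloud(t),t,zmin=.08,rad=.125)
s=shot('scene','s10.png');pickle.dump(s,open('s10.pkl','wb'));P2,n2=cov(cloud(s),s,zmin=.08,rad=.125)
for P,n in((P,n),(P2,n2)): print(cv2.minAreaRect((P[:,:2]*1000).astype(np.float32)),P.mean(0))
```

```text
t 18.95 tcp [ 0.4721 -0.257   0.128 ] yaw 75.84 z [-0.1018 -0.0205 -0.9946] w 0.0139 F [-0.1  0.2 -3.3]
tool shift cm [0.06 0.16 0.79] norm 0.81 turn -0.16
wood 41874 n [ 0.0915 -0.0155  0.9957] tilt deg 5.32
wood 2472 n [ 0.0891 -0.0152  0.9959] tilt deg 5.19
((470.1442565917969, -255.10983276367188), (179.91098022460938, 123.65288543701172), 75.57861328125) [ 0.48025379 -0.21656914  0.10926893]
((471.13946533203125, -255.2903594970703), (178.7684326171875, 126.59423065185547), 75.57793426513672) [ 0.48751464 -0.24657704  0.10688393]
```

View pics/w10.png

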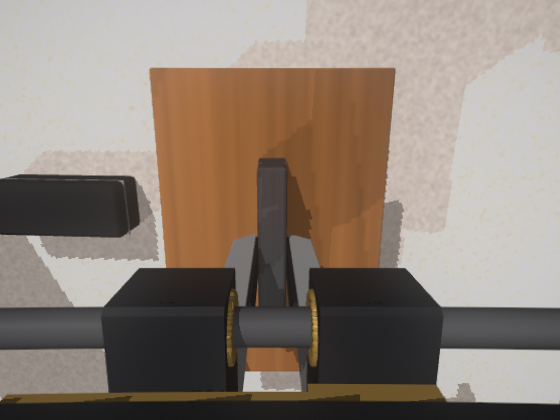

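View pics/s10.png

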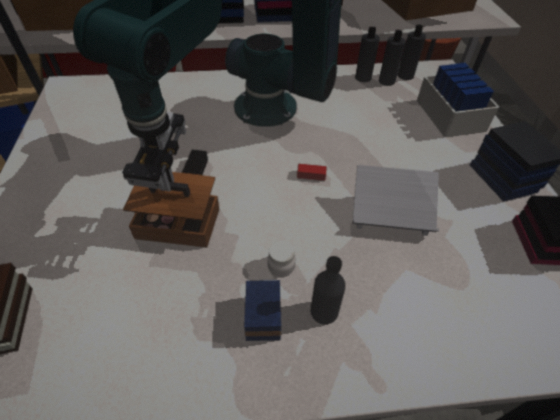

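Request:
carry_out(plan=[-0.1,0.3,1.7,-0.5,0,0.1,1.3,0,0,0,0,0])

```text
clock: 19.35
tcp_pos: [0.4758, -0.2591, 0.102]
eef_rot: [0.785, 0.618, -0.045, -0.019]
ft_force: [-0.1, 0.4, -2.6]
gripper_width: 0.0136
```

```bash
cat > m.py <<'E'
from h import *
go(.474,-.2585,.085,76.2)
T=(.474,-.2575,-14.0)
for nm in('wrist','scene'):
    t=shot(nm,None);pickle.dump(t,open(nm+'_l.pkl','wb'));P,n=cov(cloud(t),t,zmin=.054,rad=.125)
    r=cv2.minAreaRect((P[:,:2]*1000).astype(np.float32))
    m0=P.mean(0);cx,cy=np.array(r[0])/1000;cz=m0[2]-(n[0]*(cx-m0[0])+n[1]*(cy-m0[1]))/n[2]
    b=np.array([cx,cy,cz])+.024*n;o=np.array([cx,cy,cz])-.006*n
    print(nm,np.round(r[1],1),round(r[2],2),'origin',np.round(o,4),'bar',np.round(b,4),'bar-tcp',np.round(b-monitor.get_obs()['tcp_pos'],4))
E
python3 m.py
```

```text
t 19.35 tcp [ 0.4758 -0.2591  0.102 ] yaw 76.51 z [-0.0942 -0.0252 -0.9952] w 0.0136 F [-0.1  0.4 -2.6]
tool shift cm [ 0.09 -0.04  1.71] norm 1.71 turn 0.31
wood 41917 n [ 0.0842 -0.0108  0.9964] tilt deg 4.87
wrist [180.2 123.6] 76.43 origin [ 0.4735 -0.2574  0.0776] bar [ 0.476  -0.2577  0.1075] bar-tcp [-0.0002  0.0016  0.0045]
wood 2374 n [ 0.0815 -0.0101  0.9966] tilt deg 4.71
scene [178.3 126.2] 76.29 origin [ 0.4739 -0.2573  0.0762] bar [ 0.4764 -0.2576  0.1061] bar-tcp [-0.0003  0.0022  0.0024]
```

Request:
carry_out(plan=[0,-0.2,0.8,0.4,0,0,0.4,0,0,0,0,0], grip_force=10)

```text
clock: 19.75
tcp_pos: [0.4745, -0.2599, 0.0933]
eef_rot: [0.787, 0.615, -0.044, -0.016]
ft_force: [0.2, -0.2, -3.3]
gripper_width: 0.0138
```

```bash
python3 m.py
```

```text
t 19.75 tcp [ 0.4745 -0.2599  0.0933] yaw 76.08 z [-0.0884 -0.029  -0.9957] w 0.0138 F [ 0.2 -0.2 -3.3]
tool shift cm [ 0.17 -0.02  0.83] norm 0.85 turn -0.12
wood 41928 n [ 0.0782 -0.007   0.9969] tilt deg 4.5
wrist [179.6 123.7] 76.01 origin [ 0.4725 -0.258   0.0689] bar [ 0.4748 -0.2583  0.0988] bar-tcp [0.0003 0.0016 0.0053]
wood 2324 n [ 0.0761 -0.0074  0.9971] tilt deg 4.38
scene [179.4 126.4] 75.63 origin [ 0.4725 -0.2581  0.0667] bar [ 0.4748 -0.2583  0.0966] bar-tcp [0.0001 0.0017 0.003 ]
```

Request:
carry_out(plan=[0.1,-0.1,0.6,0,0,0,0.5,0,0,0,0,0], grip_force=7)

```text
clock: 20.15
tcp_pos: [0.4731, -0.2592, 0.0823]
eef_rot: [0.787, 0.615, -0.044, -0.015]
ft_force: [-0.6, 0.1, -3.1]
gripper_width: 0.0139
```

```bash
python3 m.py
```

```text
t 20.15 tcp [ 0.4731 -0.2592  0.0823] yaw 76.07 z [-0.0872 -0.0296 -0.9957] w 0.0139 F [-0.6  0.1 -3.1]
tool shift cm [ 0.08  0.05 -0.28] norm 0.29 turn -0.13
wood 42026 n [ 0.0769 -0.0063  0.997 ] tilt deg 4.42
wrist [179.6 124.3] 75.94 origin [ 0.4712 -0.2575  0.0579] bar [ 0.4735 -0.2577  0.0878] bar-tcp [0.0003 0.0016 0.0052]
wood 2276 n [ 0.0754 -0.0062  0.9971] tilt deg 4.34
scene [178.9 125.2] 75.81 origin [ 0.4717 -0.2579  0.0558] bar [ 0.4739 -0.2581  0.0857] bar-tcp [0.0005 0.0013 0.0027]
```

Request:
carry_out(plan=[0,0,0.3,0,0,0,0.3,0,0,0,0,0])

```text
clock: 20.55
tcp_pos: [0.4734, -0.2601, 0.0779]
eef_rot: [0.787, 0.615, -0.043, -0.014]
ft_force: [-1.1, 0.4, -1.2]
gripper_width: 0.0142
```

```bash
python3 m.py
```

```text
t 20.55 tcp [ 0.4734 -0.2601  0.0779] yaw 76.06 z [-0.0849 -0.0314 -0.9959] w 0.0142 F [-1.1  0.4 -1.2]
tool shift cm [ 0.13 -0.04 -0.72] norm 0.73 turn -0.14
wood 42205 n [ 0.0343 -0.0078  0.9994] tilt deg 2.02
wrist [180.5 124. ] 75.8 origin [ 0.4726 -0.2586  0.0536] bar [ 0.4736 -0.2589  0.0835] bar-tcp [0.0001 0.0013 0.0054]
wood 2123 n [ 0.0307 -0.0086  0.9995] tilt deg 1.83
scene [179.5 126.7] 75.68 origin [ 0.4726 -0.2585  0.0515] bar [ 0.4735 -0.2588  0.0814] bar-tcp [-0.      0.0014  0.0033]
```

Request:
carry_out(plan=[0.1,0,0.2,0,0,0,0.2,0,0,0,0,0])

```text
clock: 20.95
tcp_pos: [0.4737, -0.2596, 0.0756]
eef_rot: [0.788, 0.615, -0.043, -0.013]
ft_force: [-0.9, 0.3, -1.3]
gripper_width: 0.0144
```

```bash
python3 m.py
```

```text
t 20.95 tcp [ 0.4737 -0.2596  0.0756] yaw 76.05 z [-0.0837 -0.0328 -0.996 ] w 0.0144 F [-0.9  0.3 -1.3]
tool shift cm [ 0.07 -0.06 -0.94] norm 0.94 turn -0.15
wood 42217 n [2.9e-03 1.0e-04 1.0e+00] tilt deg 0.17
wrist [180.3 124. ] 75.69 origin [ 0.4741 -0.2584  0.0516] bar [ 0.4741 -0.2584  0.0816] bar-tcp [0.0005 0.0013 0.006 ]
wood 1809 n [-1.1e-03  2.0e-04  1.0e+00] tilt deg 0.07
scene [178.8 125.4] 76.09 origin [ 0.4751 -0.2588  0.0496] bar [ 0.4751 -0.2588  0.0796] bar-tcp [0.0014 0.0008 0.004 ]
```

Request:
carry_out(plan=[0.05,0,0.2,0,0,0,0.1,0,0,0,0,0])

```text
clock: 21.35
tcp_pos: [0.4737, -0.2597, 0.0753]
eef_rot: [0.788, 0.615, -0.043, -0.012]
ft_force: [-0.6, -0.1, -1.8]
gripper_width: 0.0146
```

```bash
python3 m.py
```

```text
t 21.35 tcp [ 0.4737 -0.2597  0.0753] yaw 76.03 z [-0.083  -0.0344 -0.996 ] w 0.0146 F [-0.6 -0.1 -1.8]
tool shift cm [ 0.07 -0.07 -0.97] norm 0.98 turn -0.17
wood 42304 n [1.e-03 4.e-04 1.e+00] tilt deg 0.06
wrist [179.9 124.1] 75.93 origin [ 0.4744 -0.2582  0.0515] bar [ 0.4744 -0.2581  0.0815] bar-tcp [0.0007 0.0016 0.0061]
wood 1808 n [-1.e-03  9.e-04  1.e+00] tilt deg 0.07
scene [178.7 125.3] 75.83 origin [ 0.4746 -0.2583  0.0495] bar [ 0.4746 -0.2583  0.0795] bar-tcp [0.0008 0.0014 0.0042]
```

Request:
carry_out(plan=[0,0,0,0,0,0,0,0,0,0,0,0,0,0,0,0], fingers=165)

```text
clock: 21.85
tcp_pos: [0.4744, -0.26, 0.0744]
eef_rot: [0.788, 0.615, -0.043, -0.011]
ft_force: [-0.7, 0.0, 0.0]
gripper_width: 0.0331
```

```bash
python3 m.py
```

```text
t 21.85 tcp [ 0.4744 -0.26    0.0744] yaw 76.04 z [-0.0818 -0.0347 -0.996 ] w 0.0331 F [-0.7  0.   0. ]
tool shift cm [ 0.08 -0.15 -1.06] norm 1.07 turn -0.16
wood 45403 n [1.e-03 2.e-04 1.e+00] tilt deg 0.06
wrist [180.1 124.3] 75.71 origin [ 0.474  -0.2582  0.0514] bar [ 0.474  -0.2582  0.0814] bar-tcp [-0.0003  0.0018  0.007 ]
wood 1741 n [-2.6e-03 -6.0e-04  1.0e+00] tilt deg 0.15
scene [178.  126.1] 75.42 origin [ 0.4746 -0.258   0.0495] bar [ 0.4745 -0.2581  0.0795] bar-tcp [0.0002 0.0019 0.0051]
```

Request:
carry_out(plan=[0,0,-1,0,0,0,-2,0,0,0,-4,0,0,0,-4,0,0,0,-4,0,0,0,0,0,0,0,0,0])

```text
clock: 22.65
tcp_pos: [0.4868, -0.2541, 0.232]
eef_rot: [0.788, 0.615, -0.043, -0.012]
ft_force: [-0.1, -0.4, -1.2]
gripper_width: 0.0333
```

```bash
cat > f.py <<'E'
from h import *
go(.474,-.2585,.2,76.2)
for nm in('wrist','scene'):
    t=shot(nm,'fin_'+nm+'.png');c=cloud(t)
    o=[.474,-.258];col=t['frame'].astype(int)
    m=(np.hypot(c[...,0]-o[0],c[...,1]-o[1])<.125)&(abs(c[...,2]-.056)<.006)
    P=c[m];V=np.linalg.svd(P-P.mean(0),full_matrices=False)[2][2];print(nm,len(P),'z med',np.median(P[:,2]),'n',np.round(V*np.sign(V[2]),4),cv2.minAreaRect((P[:,:2]*1000).astype(np.float32)))
    a=np.radians(-14);q=P[:,:2]-o;x=q@[np.cos(a),np.sin(a)];y=q@[-np.sin(a),np.cos(a)]
    for s in((x>.04),(x<-.04),(y>.07),(y<-.07)): print(round(np.median(P[s,2]),4),end=' ')
    m=(np.hypot(c[...,0]-o[0],c[...,1]-o[1])>.2)&(abs(c[...,2])<.01);print('table',np.nanmedian(c[m][:,2]))
E
python3 f.py
```

```text
t 22.65 tcp [ 0.4868 -0.2541  0.232 ] yaw 76.03 z [-0.0817 -0.0343 -0.9961] w 0.0333 F [-0.1 -0.4 -1.2]
tool shift cm [-0.56 -0.9   3.31] norm 3.48 turn -0.17
wrist 19247 z med 0.05745582090439094 n [0.0015 0.0025 1.    ] ((473.9678039550781, -257.7854919433594), (181.31918334960938, 124.5568618774414), 75.64414978027344)
0.0574 0.0575 0.0573 0.0575 table 0.0014342353317428058
scene 2693 z med 0.0551490443806083 n [1.7e-03 7.0e-04 1.0e+00] ((474.7174377441406, -258.162109375), (181.122314453125, 126.68832397460938), 75.93533325195312)
0.0551 0.055 0.0551 0.0552 table -0.00042248924845134095
```

View pics/fin_wrist.png

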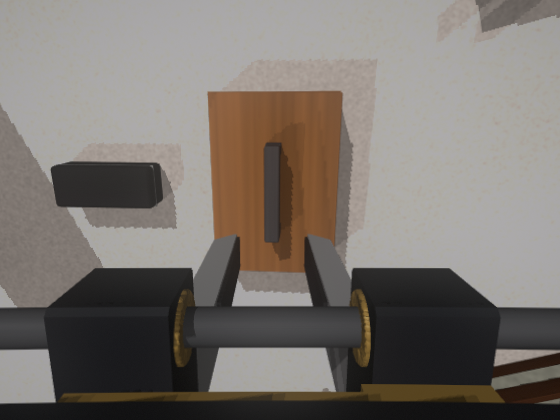

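View pics/fin_scene.png

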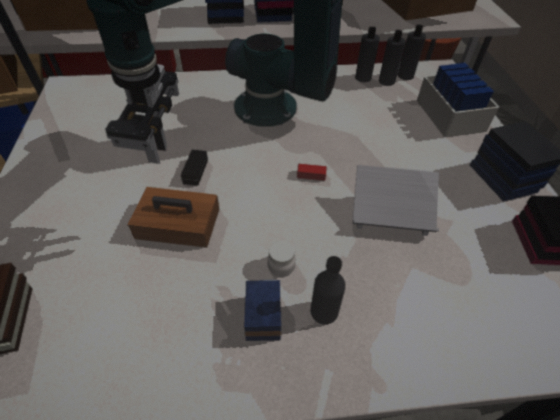

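```bash
python3 -c "
from plant import job;print(job.hand_in())"
```

```text
the job is handed in; nothing more can be done
None
```

The compact is in the empty bay and the cover is home on the tray. Both have been let go, and I handed the job in at about 22.7 s; no verdict was reported.

- **Compact:** Of the three look-alikes I took the smaller black one, which measured 34 x 80 mm. I laid it flat in the bay, and after release the wrist camera measured it at about (0.486, -0.215), within 2 mm of the bay's centre. That check was before the cover went on; I could not see it afterwards.
- **Cover:** I gripped it by the handle. It stayed tilted at about 28 degrees until I lowered it near the table and eased the grip, and it then swung square to the fingers. I lowered it onto the tray and released it there.
- **Cover position:** After release, the wrist and scene cameras put its centre within about 1 mm of the tray's. Its top face stood 55.6 to 56.0 mm above the table (56 expected). It was level to under 0.003 rad and square to under 0.01 rad.
- **Bystanders:** The bottle, jar and boxes show no sign of having moved in the last picture.
- **Disagreements:** The wrist and scene cameras differed by about 2 mm in absolute height, and they agreed once each was compared with the table. The tool also drifted up to about 0.1 rad off vertical during the moves. The cover still levelled itself as it settled on the tray.

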